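# Close up a row of carved panels in the gluing jig

## Task

Nudge the three loose carved panels on the jig board into one tight straight row, each lying flat with its far edge flush against the long fence. Then slide the cheek along the fence until the row is closed without gaps between it and the end block, press it firmly (about 10 N) against the row for a moment and let go, leaving the cheek against the row. Do not ram the panels, and leave the mallet, the gouge and the whetstone where they are.

Things in the scene. Friction and masses are not known exactly. Their poses are not given: they have to be found in the camera images.
- jig: Fixed gluing jig: plywood board 300 (x) x 560 (y) x 12 thick; origin: centre of its underside, z up. A dark end block (x = +10 to +110, 30 in y, 30 high above the board, wing screw on top to 46) is clamped near its +y end: its face, looking to -y, stands at y = +180 to +215, different each time and not reported: feel or see it. It does not give way.
- fence_face (a point): Middle of the foot of the fence's inner face (at jig x = +110, board top); axes as the jig's. The brown wooden fence runs along the jig's whole far side, parallel to jig y, 32 wide and 28 high above the board; its inner face looks to -x.
- cheek: Dark wooden block 100 (x) x 30 (y) x 35 high that slides along jig y only (drag 1 N), with a pale upright post, diameter 20, 42 high, on its centre (top 77 above the board). Origin: centre of its underside, on the board, at jig x = +60; axes as the jig's. Pressing face at its y = +15. Starts at jig y = -225 to -195, can reach y = -15, stays where left.
- panel_a: Carved wooden panel, one of three equal ones: 90 (x) x 80 (y) x 24 thick, about 70 g, low relief on top; origin: centre of its underside, z up. Loose on the jig board, its x roughly along jig x. Its 80 mm side goes against the fence (origin then at jig x = +65), in any order. Too wide to grip: push its edges.
- panel_b: Carved wooden panel, one of three equal ones: 90 (x) x 80 (y) x 24 thick, about 70 g, low relief on top; origin: centre of its underside, z up. Loose on the jig board, its x roughly along jig x. Its 80 mm side goes against the fence (origin then at jig x = +65), in any order. Too wide to grip: push its edges.
- panel_c: Carved wooden panel, one of three equal ones: 90 (x) x 80 (y) x 24 thick, about 70 g, low relief on top; origin: centre of its underside, z up. Loose on the jig board, its x roughly along jig x. Its 80 mm side goes against the fence (origin then at jig x = +65), in any order. Too wide to grip: push its edges.
- mallet: Bystander: carver's mallet standing upright on its green head (82 diameter, 96 high), wooden handle up to 205; origin at the centre of its underside.
- gouge: Bystander: carving gouge lying on the bench, 225 long, 25 thick; handle from x = -130 to -20, steel to +94; origin on the bench beneath its axis.
- whetstone: Bystander: grey sharpening stone 50 (x) x 150 (y) x 25 high; origin at the centre of its underside.
There are look-alikes about, which are no part of the job. Leave any pink look-alike of the panel_a alone.

How it is judged:
By the outcome, as a careful person would: the job done as asked, in the order asked, and still so for the second after the job is handed in, with the robot touching nothing.
It also fails if it takes over 72 s, if anything falls off the work surface, if the arm or the gripper's body presses on something with over 40 N, if the wrist force passes 120 N, or if a joint passes its speed limit or range.

## Robot

A 7-joint arm with a two-finger parallel gripper is mounted at the origin on the work surface. World frame = base frame: x ahead of the robot, y to its left, z up, the work surface at z = 0. Lengths are in m, angles in rad, forces in N, time in s.
With the tool pointing down it reaches from about 0.4 to 0.85 m from the base axis. Payload 10.4 kg.
Tool frame: the origin (TCP) lies midway between the tips of the shut fingers; the grasp point (between the pads) lies 19 mm behind it; z points along the fingers, y is the line along which they close (so a half turn about z gives the same grasp; the last joint's range is limited). The gripper opens to 87 mm and grips with 3 to 60 N. Pads are 19 mm wide; open, the fingers measure 117 mm over their backs; the gripper's body (75 mm by 190 mm) begins 51 mm behind the grasp point.
Start: joints at [1.158, 0.332, -0.065, 1.46, 0.022, 1.35, -0.088], TCP at [0.238, -0.578, 0.223] pointing down, gripper open.
Joint ranges: [-2.6, 2.6], [-0.5, 2.12], [-1.47, 1.34], [0.16, 2.42], [-1.27, 4.41], [0.06, 2.06], [-2.6, 2.6]. Speed limits (rad/s): [2.22, 2.22, 2.79, 2.79, 3.14, 3.14, 3.14].

## Interface

Orientations are given as a unit quaternion [x, y, z, w].
In Python, from bench import r gives the robot as it stands.
- The arm moves only by the tool arm_command, never from a script. Its argument "moves" is one flat list of numbers, 4 for each row, row after row: the shift along the tool's x, y, z in cm, then the turn about the tool's z in degrees. A call has 1 to 12 rows; each row shifts and turns the commanded pose from where the row before left it, along the tool's axes as they then stand; what a row does not reach is not made up. A row lasts 1/12 s, in which the tool goes at most 41.7 mm and 7.16 degrees, less where a joint would pass 70% of its speed; a pose out of reach is approached as far as the arm can. A call with a gripper value outside its range is refused whole. "fingers" is the opening in per cent of the stroke, from 0 (shut) to 100 (fully open), set as the call begins (left out, the last holds). The fingers move at their own pace and stop on an object; "squeeze" is the grip in N (left out, the last holds). Time passes only in rows, so rows that do not move let the fingers close. It gives the time, the measured TCP pose, the force, the opening and the grip force at its end, in the units of the state.
- r.read_state(): the state, without advancing time (a new reading comes with each control period).
- r.camera(name): name is "scene" or "side" or "wrist"; returns the picture (384x512x3 uint8, red, green, blue); there is no depth.
- r.camera_info(name): a dict with "fx", "fy", "cx", "cy" (pixels), "k1" (the pictures are not rectified: a ray, as slopes to the right and down, at radius r is drawn at 1 + k1 r^2 times it, then the intrinsics apply), "origin" and "attitude" of the camera in the world. Camera axes: x right, y up, looking along -z (the intrinsics and any distortion apply to the point x, -y, -z); pixel columns grow to the right and rows downward; lengths in m; the calibration is good to about 2 mm. A picture is of the moment at which its call begins: read the wrist's pose just before it. camera_info takes no time and is no camera call; for the wrist camera it gives the pose at the moment of the call.
- r.close_job(): hands the job in; it is judged then, once.
The state is a dict: "time": time; "joint_positions": joint angles; "joint_vel": joint speeds; "joint_torque": joint torques, N m; "ee_pos": TCP position; "eef_rot": TCP orientation; "ft_force": force on the tool from outside, world axes, zero at the start; "torque": the same for the moment, N m; "width": finger opening in m; "grip_force": force on a finger pad.
Only numpy, scipy, OpenCV 4.12 (cv2) and the standard library are available. Lean on these libraries where they do the work, as an engineer would, in place of code of your own. Each camera call takes 0.05 s, during which the arm holds its last target. There are 200 camera calls.

## Working session

There is one attempt and no reset: what is moved stays moved. The work goes in short steps, Python scripts to look and compute and a tool call to move; the robot and the scene stay as the last step left them, time stands still between calls to the robot, and variables do not carry over. Pictures are saved under pics/ and viewed, at most 10 in all, crops included, and the job is handed in when it is done.

Besides the shell and the picture viewer there is one more tool, called after "Request:" as a command line: name --argument value ..., lists and objects as JSON in quotes. arm_command: Moves the arm, as the interface text tells. Its arguments: {"type":"object","properties":{"moves":{"type":"array"},"fingers":{"type":"number"},"squeeze":{"type":"number"}},"required":["moves"]}

```bash
mkdir -p pics
python3 - <<'E'
from bench import r
import cv2,numpy as np
for n in ("scene","side"):
    im=r.camera(n); cv2.imwrite(f"pics/{n}0.png",im[:,:,::-1]); 
    i=r.camera_info(n); print(n,{k:np.round(v,4).tolist() for k,v in i.items()})
s=r.read_state(); print(s['time'],s['ee_pos'],s['eef_rot'],s['ft_force'],s['width'])
a=cv2.imread("pics/scene0.png");cv2.imwrite("pics/scene0b.png",cv2.resize(a,(800,600),interpolation=cv2.INTER_CUBIC))
a=cv2.imread("pics/side0.png");cv2.imwrite("pics/side0b.png",cv2.resize(a,(800,600),interpolation=cv2.INTER_CUBIC))
E
```

```text
scene {'fx': 391.8595, 'fy': 391.8595, 'cx': 260.5548, 'cy': 195.7867, 'k1': -0.0893, 'origin': [1.0293, -0.825, 0.8687], 'attitude': [0.4065, 0.1223, 0.2382, 0.8735]}
side {'fx': 468.3845, 'fy': 468.3845, 'cx': 247.6892, 'cy': 195.7795, 'k1': -0.0411, 'origin': [0.0121, 1.0176, 0.9568], 'attitude': [-0.1038, 0.4237, 0.8731, -0.2177]}
0.1 [ 0.23736116 -0.57779226  0.22181963] [ 9.81064507e-01  1.93680159e-01 -1.61652462e-04 -6.34473658e-04] [ 0.15679801 -0.13989493 -0.25564613] 0.08688696048275868
```

View pics/scene0b.png

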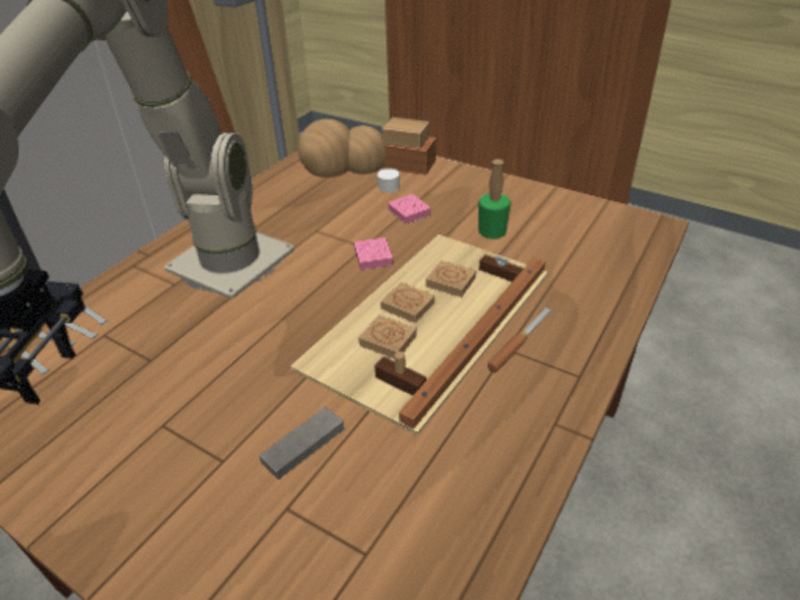

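View pics/side0b.png

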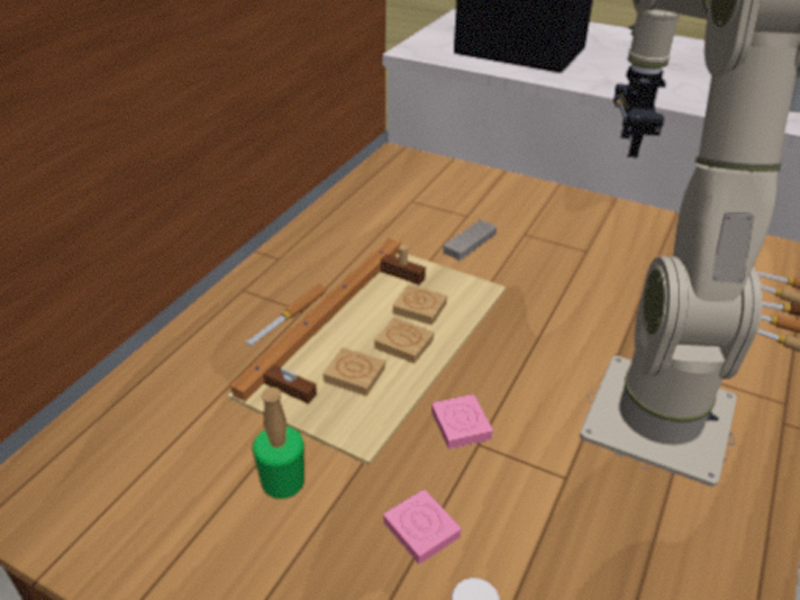

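The scene view shows the jig around (300–545, 235–430) in the 800 px picture, with three panels, the cheek at (400,372) and the end block at (500,268). The side view shows the same jig. I'll enlarge both to read corners.

Run:
```python
import cv2
a=cv2.imread("pics/scene0.png")[145:280,182:362];cv2.imwrite("pics/s1.png",cv2.resize(a,None,fx=4.4,fy=4.4,interpolation=cv2.INTER_CUBIC))
a=cv2.imread("pics/side0.png")[150:285,145:325];cv2.imwrite("pics/d1.png",cv2.resize(a,None,fx=4.4,fy=4.4,interpolation=cv2.INTER_CUBIC))
```

```text
(no output)
```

View pics/s1.png

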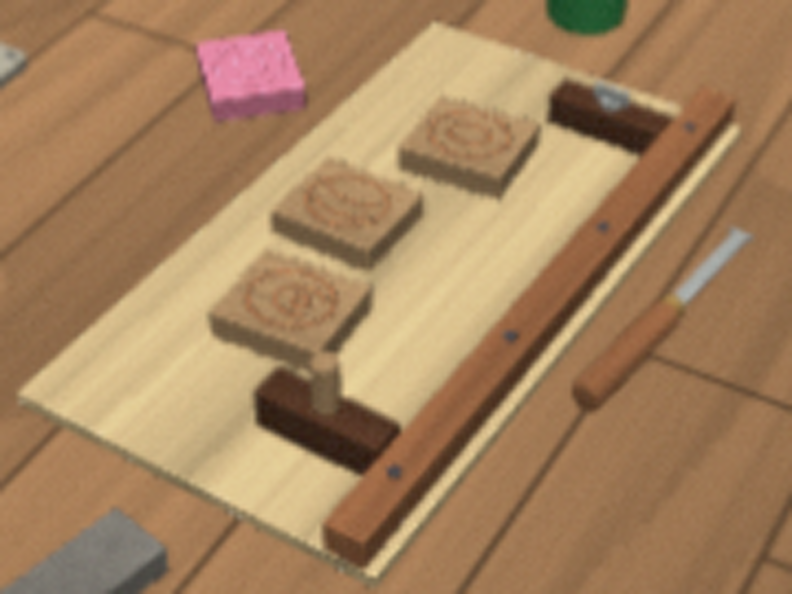

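View pics/d1.png

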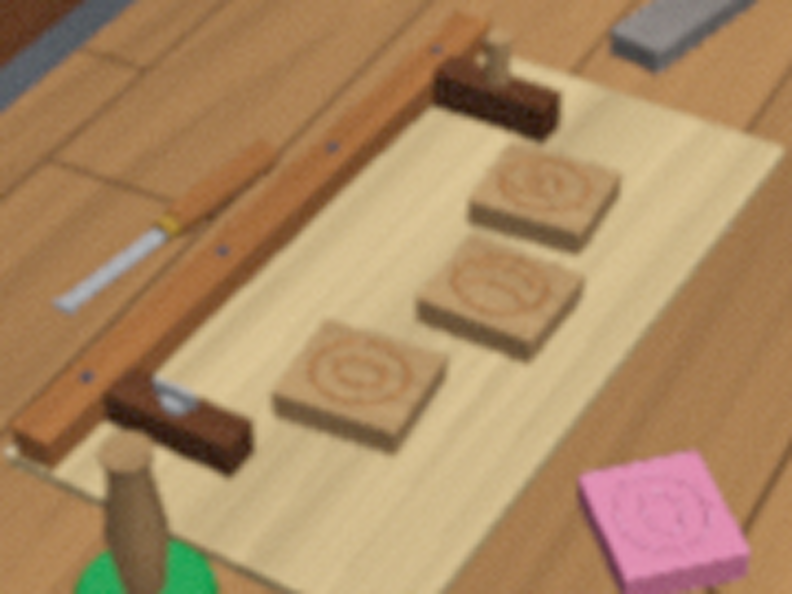

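```bash
cat > h.py <<'E'
import numpy as np, cv2
from bench import r
from scipy.spatial.transform import Rotation as R
from scipy.optimize import least_squares
def ray(info,uv):
    K=np.array([[info['fx'],0,info['cx']],[0,info['fy'],info['cy']],[0,0,1]])
    p=cv2.undistortPoints(np.array([[uv]],float),K,np.array([info['k1'],0,0,0,0]))[0,0]
    d=R.from_quat(info['attitude']).apply([p[0],-p[1],-1]); return np.array(info['origin']),d
def onz(info,uv,z):
    o,d=ray(info,uv); return o+d*(z-o[2])/d[2]
def tri(a,uva,b,uvb):
    A=[];B=[]
    for i,u in((a,uva),(b,uvb)):
        o,d=ray(i,u);d/=np.linalg.norm(d);P=np.eye(3)-np.outer(d,d);A.append(P);B.append(P@o)
    return np.linalg.solve(sum(A),sum(B))
E
cat > m.py <<'E'
from h import *
S,D=r.camera_info("scene"),r.camera_info("side")
s=lambda u,v:(182+(u+.5)/4.4-.5,145+(v+.5)/4.4-.5); d=lambda u,v:(145+(u+.5)/4.4-.5,150+(v+.5)/4.4-.5)
bc={(-150,-280):(onz(S,s(20,398),.012),onz(D,d(785,148),.012)),(-150,280):(onz(S,s(435,22),.012),onz(D,(236.6,294.2),.012)),
 (150,-280):(onz(S,s(373,573),.012),),(150,280):(onz(S,s(740,127),.012),onz(D,d(10,450),.012))}
L=[(k,p[:2]) for k,v in bc.items() for p in v]
f=lambda q:np.concatenate([q[:2]+R.from_euler('z',q[2]).apply([k[0]/1e3,k[1]/1e3,0])[:2]-p for k,p in L])
q=least_squares(f,[.6,0,0]).x; print("jig",q.round(4),np.degrees(q[2]).round(2)); print((f(q)*1e3).round(1).reshape(-1,2).tolist())
J=lambda p:(R.from_euler('z',-q[2]).apply([p[0]-q[0],p[1]-q[1],p[2]])*1e3).round(1)
P={'P1':([(210,308),(270,252),(373,288),(312,342)],[(620,183),(578,236),(470,200),(512,147)]),
'P2':([(273,207),(333,157),(423,203),(368,250)],[(583,283),(528,345),(418,295),(470,237)]),
'P3':([(400,150),(450,97),(540,135),(498,178)],[(447,362),(393,437),(273,392),(327,322)])}
for n,(a,b) in P.items():
    T=np.array([J(tri(S,s(*x),D,d(*y))) for x,y in zip(a,b)]); v=(T[2]+T[3]-T[0]-T[1])/2;w=(T[1]+T[2]-T[0]-T[3])/2
    print(n,T.mean(0).round(1),"sizes",np.hypot(*v[:2]).round(),np.hypot(*w[:2]).round(),"yaw",np.degrees([np.arctan2(v[1],v[0]),np.arctan2(-w[0],w[1])]).round(1))
print("post top",J(tri(S,s(328,357),D,d(497,36))),"block",J(onz(S,s(552,92),.042)),J(onz(S,s(552,118),.012)))
E
python3 m.py
```

```text
jig [ 0.5403  0.0475 -0.0452] -2.59
[[-4.3, 1.8], [0.2, -2.9], [-1.4, 0.5], [-0.5, 1.0], [4.0, -3.0], [0.9, 1.3], [1.2, 1.3]]
P1 [ -30.6 -111.8   33.4] sizes 87.0 72.0 yaw [4.2 0.5]
P2 [-55.4   0.3  32.6] sizes 91.0 74.0 yaw [-3.9 -1.9]
P3 [-18.8 122.8  30.9] sizes 88.0 76.0 yaw [2.8 3. ]
post top [  59.6 -196.4   89.5] block [ 11.7 201.3  42. ] [ 10.8 206.3  12. ]
```

Jig is at about (0.540, 0.0475), yaw −2.6°. The panel tops come out near 33 mm (expected 36) and the post top at 89.5 (expected 89), so the heights agree. The end-block face is at y≈203. Next I plan the first moves.

```bash
cat >> h.py <<'E'
Q=np.array([.5403,.0475,np.radians(-2.59)])
def j2w(x,y): return Q[:2]+R.from_euler('z',Q[2]).apply([x/1e3,y/1e3,0])[:2]
def w2j(p): return (R.from_euler('z',-Q[2]).apply([p[0]-Q[0],p[1]-Q[1],0])*1e3)[:2]
def st():
    s=r.read_state(); t=R.from_quat(s['eef_rot']); x=t.apply([1,0,0])
    print("t",round(s['time'],2),"jig",w2j(s['ee_pos']).round(1),"z",round(s['ee_pos'][2]*1e3,1),"toolx in jig deg",np.degrees(np.arctan2(x[1],x[0])-Q[2]).round(2),"F",np.round(s['ft_force'],1),"w",round(s['width']*1e3,1)); return s,t
def to(x,y,z):
    "shift in cm along jig-x, -jig-y, down (tool axes once turned to jig)"
    s=r.read_state(); p=w2j(s['ee_pos']); print("to",x,y,z,np.round([(x-p[0])/10,-(y-p[1])/10,(s['ee_pos'][2]*1e3-z)/10],2))
E
python3 - <<'E'
from h import *
st(); to(-110,-112,120); to(-110,-112,20)
S,D=r.camera_info("scene"),r.camera_info("side")
print("mallet top",w2j(tri(S,(497*.64,163*.64),D,(272*.64,396*.64))), "base near", w2j(onz(S,(493*.64,236*.64),0)))
E
```

```text
t 0.1 jig [-274.4 -638.3] z 221.8 toolx in jig deg 24.93 F [ 0.2 -0.1 -0.3] w 86.9
to -110 -112 120 [ 16.44 -52.63  10.18]
to -110 -112 20 [ 16.44 -52.63  20.18]
mallet top [-46.59457165 379.32938305] base near [-33.56503518 361.098268  ]
```

Request:
arm_command --moves '[0, 0, 0, 6.2, 0, 0, 0, 6.2, 0, 0, 0, 6.2, 0, 0, 0, 6.2]' --fingers 40

```text
time: 0.43
ee_pos: [0.2374, -0.5779, 0.2221]
eef_rot: [1.0, -0.024, -0.0, -0.0]
ft_force: [0.6, -0.8, 0.0]
width: 0.0681
grip_force: 0.0
```

```bash
python3 -c "
from h import *
st(); to(-110,-112,120)"
```

```text
t 0.43 jig [-274.3 -638.5] z 222.1 toolx in jig deg -0.18 F [ 0.6 -0.8  0. ] w 68.1
to -110 -112 120 [ 16.43 -52.65  10.21]
```

Request:
arm_command --moves '[1.2, -3.6, 0.3, 0, 1.2, -3.6, 0.3, 0, 1.2, -3.6, 0.3, 0, 1.2, -3.6, 0.3, 0, 1.2, -3.6, 0.3, 0, 1.2, -3.6, 0.3, 0, 1.2, -3.6, 0.3, 0, 1.2, -3.6, 0.3, 0, 1.2, -3.6, 0.3, 0, 1.2, -3.6, 0.3, 0, 1.2, -3.6, 0.3, 0, 1.2, -3.6, 0.3, 0]'

```text
time: 1.43
ee_pos: [0.4, -0.1509, 0.1863]
eef_rot: [1.0, -0.022, -0.0, 0.0]
ft_force: [0.8, -0.7, 0.1]
width: 0.0351
grip_force: 0.0
```

Request:
arm_command --moves '[0.5, -2.4, 1.0, 0, 0.5, -2.4, 1.0, 0, 0.5, -2.4, 2.0, 0, 0.5, -2.2, 2.5, 0, 0, 0, 0, 0, 0, 0, 0, 0]'

```text
time: 1.93
ee_pos: [0.4231, -0.0586, 0.1204]
eef_rot: [1.0, -0.02, -0.001, -0.0]
ft_force: [-0.1, -0.6, 0.4]
width: 0.0345
grip_force: 0.0
```

```bash
python3 -c "
from h import *
st(); to(-110,-112,22)
im=r.camera('wrist'); cv2.imwrite('pics/w1.png',im[:,:,::-1])"
```

```text
t 1.93 jig [-112.3 -111.3] z 120.4 toolx in jig deg 0.27 F [-0.1 -0.6  0.4] w 34.5
to -110 -112 22 [0.23 0.07 9.84]
```

View pics/w1.png

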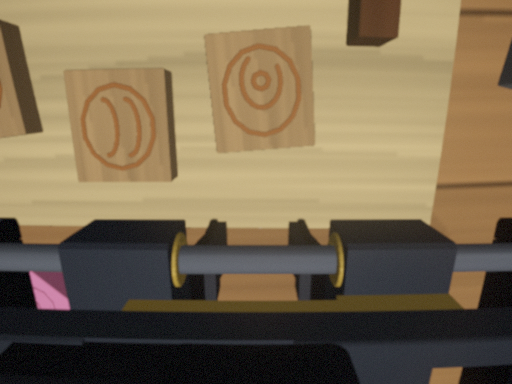

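The wrist view shows P1's near edge at columns 216–314 (centre ≈265), and the fingers are centred at about 258. They're aligned, so I descend and push.

Request:
arm_command --moves '[0, 0.1, 2.5, 0, 0, 0, 2.5, 0, 0, 0, 2.5, 0, 0, 0, 1.8, 0, 0, 0, 0.5, 0, 1, 0, 0, 0, 0.5, 0, 0, 0, 0.4, 0, 0, 0, 0.4, 0, 0, 0, 0.4, 0, 0, 0, 0.4, 0, 0, 0, 0.4, 0, 0, 0]'

```text
time: 2.98
ee_pos: [0.4595, -0.0622, 0.0239]
eef_rot: [1.0, -0.022, 0.0, 0.0]
ft_force: [-0.6, -0.1, 0.2]
width: 0.035
grip_force: 0.2
```

```bash
python3 -c "
from h import *
st(); to(10,-112,22)"
```

```text
t 2.98 jig [ -75.8 -113.3] z 23.9 toolx in jig deg 0.12 F [-0.6 -0.1  0.2] w 35.0
to 10 -112 22 [ 8.58 -0.13  0.19]
```

Request:
arm_command --moves '[0.5, 0, 0.1, 0, 0.5, 0, 0, 0, 0.5, 0, 0, 0, 0.5, 0, 0, 0, 0.5, 0, 0, 0, 0.5, 0, 0, 0, 0.5, 0, 0, 0, 0.5, 0, 0, 0, 0.5, 0, 0, 0, 0.5, 0, 0, 0, 0.5, 0, 0, 0, 0.5, 0, 0, 0]'

```text
time: 3.98
ee_pos: [0.5194, -0.0648, 0.0225]
eef_rot: [1.0, -0.022, 0.0, 0.0]
ft_force: [-0.7, -0.6, 0.3]
width: 0.0349
grip_force: 0.2
```

Request:
arm_command --moves '[0.3, 0, 0, 0, 0.2, 0, 0, 0, 0.2, 0, 0, 0, 0.2, 0, 0, 0, 0.2, 0, 0, 0, 0.2, 0, 0, 0, 0.2, 0, 0, 0, 0.2, 0, 0, 0, 0.2, 0, 0, 0, 0.2, 0, 0, 0]'

```text
time: 4.82
ee_pos: [0.5401, -0.0657, 0.0226]
eef_rot: [1.0, -0.022, 0.0, 0.0]
ft_force: [-0.5, -0.0, 0.3]
width: 0.0348
grip_force: 0.2
```

```bash
python3 -c "
from h import *
st(); to(10,-112,22)"
```

```text
t 4.82 jig [   4.9 -113.1] z 22.6 toolx in jig deg 0.12 F [-0.5 -0.   0.3] w 34.8
to 10 -112 22 [ 0.51 -0.11  0.06]
```

Request:
arm_command --moves '[0.15, 0, 0, 0, 0.15, 0, 0, 0, 0.1, 0, 0, 0, 0.1, 0, 0, 0, 0.1, 0, 0, 0, 0, 0, 0, 0]'

```text
time: 5.32
ee_pos: [0.5445, -0.0658, 0.0223]
eef_rot: [1.0, -0.022, -0.002, 0.0]
ft_force: [-6.5, 0.8, 4.9]
width: 0.035
grip_force: 3.4
```

Request:
arm_command --moves '[-0.3, 0, 0, 0, -1.7, 0, 0, 0, -1.5, 0, -3, 0, -3, -2, 0, 0, -3, -2.5, 0, 0, -2, -2.5, 0, 0, -1, -2.2, 0, 0, 0, -2.1, 0, 0, 0, 0, 2, 0, 0, 0, 1, 0, 0.5, 0, 0, 0, 0.5, 0, 0, 0]'

```text
time: 6.32
ee_pos: [0.4357, 0.0512, 0.0222]
eef_rot: [1.0, -0.022, -0.001, 0.0]
ft_force: [-0.3, -0.1, 0.5]
width: 0.0348
grip_force: 0.0
```

```bash
python3 -c "
from h import *
st(); to(0,0,22)
im=r.camera('wrist'); cv2.imwrite('pics/w2.png',im[:,:,::-1])"
```

```text
t 6.32 jig [-104.7   -1. ] z 22.2 toolx in jig deg 0.08 F [-0.3 -0.1  0.5] w 34.8
to 0 0 22 [10.47 -0.1   0.02]
```

View pics/w2.png

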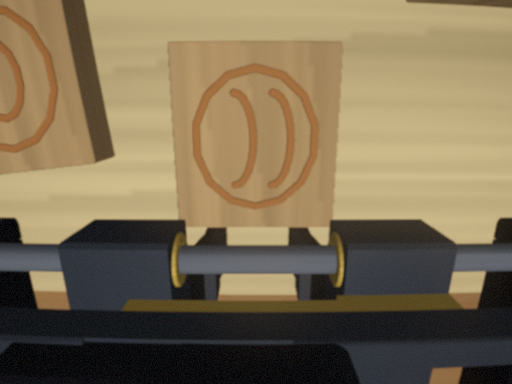

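The wrist view shows P2 squared up and centred on the fingers (columns 175–338, fingers at 258).

Request:
arm_command --moves '[0.4, 0, 0, 0, 0.4, 0, 0, 0, 0.5, 0, 0, 0, 0.5, 0, 0, 0, 0.5, 0, 0, 0, 0.5, 0, 0, 0, 0.5, 0, 0, 0, 0.5, 0, 0, 0, 0.5, 0, 0, 0, 0.5, 0, 0, 0, 0.5, 0, 0, 0, 0.5, 0, 0, 0]'

```text
time: 7.37
ee_pos: [0.4942, 0.0494, 0.0225]
eef_rot: [1.0, -0.021, -0.0, 0.0]
ft_force: [-0.4, 0.4, 0.1]
width: 0.0348
grip_force: 0.2
```

Request:
arm_command --moves '[0.5, 0, 0, 0, 0.5, 0, 0, 0, 0.5, 0, 0, 0, 0.5, 0, 0, 0, 0.5, 0, 0, 0, 0.5, 0, 0, 0, 0.5, 0, 0, 0, 0.4, 0, 0, 0, 0.4, 0, 0, 0, 0.3, 0, 0, 0, 0.2, 0, 0, 0, 0.1, 0, 0, 0]'

```text
time: 8.37
ee_pos: [0.5429, 0.0473, 0.0225]
eef_rot: [1.0, -0.022, 0.0, 0.0]
ft_force: [-0.8, 0.6, 0.6]
width: 0.0345
grip_force: 0.2
```

```bash
python3 -c "
from h import *
st(); to(9,0,22)"
```

```text
t 8.37 jig [ 2.7 -0.1] z 22.5 toolx in jig deg 0.12 F [-0.8  0.6  0.6] w 34.5
to 9 0 22 [ 0.63 -0.01  0.05]
```

Request:
arm_command --moves '[0.2, 0, 0, 0, 0.15, 0, 0, 0, 0.1, 0, 0, 0, 0.1, 0, 0, 0, 0.1, 0, 0, 0, 0.05, 0, 0, 0, 0, 0, 0, 0]'

```text
time: 8.95
ee_pos: [0.5498, 0.047, 0.0225]
eef_rot: [1.0, -0.021, 0.0, 0.0]
ft_force: [-0.6, -0.6, -0.3]
width: 0.0351
grip_force: 0.0
```

Request:
arm_command --moves '[0.1, 0, 0, 0, 0.1, 0, 0, 0, 0.1, 0, 0, 0, 0, 0, 0, 0]'

```text
time: 9.28
ee_pos: [0.55, 0.0471, 0.022]
eef_rot: [1.0, -0.021, -0.003, 0.0]
ft_force: [-13.5, 0.7, 9.0]
width: 0.0349
grip_force: 6.5
```

Request:
arm_command --moves '[-0.5, 0, 0, 0, -1.5, 0, 0, 0, -1.5, 0, -3, 0, -3, -2, 0, 0, -3, -2.5, 0, 0, -1, -2.8, 0, 0, 0, -2.8, 0, 0, 0, -2.2, 0, 0, 0, 0, 2, 0, 0, 0, 1, 0, 0.4, 0, 0, 0, 0.4, 0, 0, 0]'

```text
time: 10.28
ee_pos: [0.461, 0.1729, 0.0221]
eef_rot: [1.0, -0.022, -0.001, 0.0]
ft_force: [0.3, 0.7, 0.9]
width: 0.0347
grip_force: 0.0
```

```bash
python3 -c "
from h import *
st(); to(9,123,22)
im=r.camera('wrist'); cv2.imwrite('pics/w3.png',im[:,:,::-1])"
```

```text
t 10.28 jig [-84.9 121.7] z 22.1 toolx in jig deg 0.08 F [0.3 0.7 0.9] w 34.7
to 9 123 22 [ 9.39 -0.13  0.01]
```

View pics/w3.png

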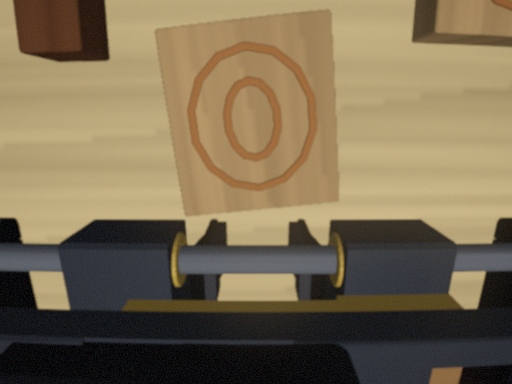

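P3 is centred but yawed by about 4°. The two-finger push will square it, and there is a clear gap to the end block (ends at column 107).

Request:
arm_command --moves '[0.4, 0, 0, 0, 0.4, 0, 0, 0, 0.4, 0, 0, 0, 0.5, 0, 0, 0, 0.5, 0, 0, 0, 0.5, 0, 0, 0, 0.5, 0, 0, 0, 0.5, 0, 0, 0, 0.5, 0, 0, 0, 0.5, 0, 0, 0, 0.5, 0, 0, 0, 0.5, 0, 0, 0]'

```text
time: 11.33
ee_pos: [0.5185, 0.1714, 0.0225]
eef_rot: [1.0, -0.022, 0.0, 0.0]
ft_force: [-0.4, -0.1, 0.2]
width: 0.0348
grip_force: 0.2
```

Request:
arm_command --moves '[0.5, 0, 0, 0, 0.5, 0, 0, 0, 0.5, 0, 0, 0, 0.4, 0, 0, 0, 0.4, 0, 0, 0, 0.3, 0, 0, 0, 0.2, 0, 0, 0, 0.2, 0, 0, 0, 0.2, 0, 0, 0, 0.2, 0, 0, 0, 0.2, 0, 0, 0, 0.1, 0, 0, 0]'

```text
time: 12.33
ee_pos: [0.5553, 0.1698, 0.0225]
eef_rot: [1.0, -0.022, 0.0, 0.0]
ft_force: [-1.0, 0.7, -0.0]
width: 0.0347
grip_force: 0.2
```

```bash
python3 -c "
from h import *
st(); to(10,123,22)"
```

```text
t 12.33 jig [  9.4 122.9] z 22.5 toolx in jig deg 0.12 F [-1.   0.7 -0. ] w 34.7
to 10 123 22 [ 0.06 -0.01  0.05]
```

Request:
arm_command --moves '[0.1, 0, 0, 0, 0.1, 0, 0, 0, 0, 0, 0, 0]'

```text
time: 12.58
ee_pos: [0.5558, 0.17, 0.0224]
eef_rot: [1.0, -0.021, -0.001, 0.0]
ft_force: [-5.2, -0.4, 4.7]
width: 0.0345
grip_force: 3.1
```

All three are against the fence. Next I push the row from P1's −y side with the tool turned 90°.

Request:
arm_command --moves '[-0.3, 0, 0, 0, -1.7, 0, 0, 0, 0, 0, -3, 0, 0, 2, -3, 0, 0, 3, 0, 0]'

```text
time: 13.0
ee_pos: [0.5372, 0.1247, 0.0881]
eef_rot: [1.0, -0.019, 0.004, -0.002]
ft_force: [3.1, 0.1, 0.1]
width: 0.0345
grip_force: 0.0
```

```bash
sed -i 's/-2.59)/-2.75)/' h.py; python3 -c "
from h import *
s,t=st(); print(np.round(s['joint_positions'],2)); to(62,-167,80)"
```

```text
t 13.0 jig [-6.8 77. ] z 88.1 toolx in jig deg 0.6 F [3.1 0.1 0.1] w 34.5
[ 0.24  0.35 -0.64  1.79  0.24  1.06 -2.1 ]
to 62 -167 80 [ 6.88 24.4   0.81]
```

Request:
arm_command --moves '[0.98, 3.49, -0.4, 0, 0.98, 3.49, -0.4, 0, 0.98, 3.49, -0.4, 0, 0.98, 3.49, -0.4, 0, 0.98, 3.49, -0.4, 0, 0.98, 3.49, -0.4, 0, 0.98, 3.49, -0.4, 0, 0, 0, 0, -7, 0, 0, 0, -7, 0, 0, 0, -7, 0, 0, 0, -7, 0, 0, 0, -7]'

```text
time: 14.0
ee_pos: [0.593, -0.1264, 0.1106]
eef_rot: [0.959, 0.283, 0.0, 0.0]
ft_force: [-1.0, 0.0, -0.4]
width: 0.0346
grip_force: 0.0
```

Request:
arm_command --moves '[0, 0, 0, -7, 0, 0, 0, -7, 0, 0, 0, -7, 0, 0, 0, -7, 0, 0, 0, -7, 0, 0, 0, -7, 0, 0, 0, -7, 0, 0, 0, -6, 0, 0, 0, 0]'

```text
time: 14.75
ee_pos: [0.5929, -0.1266, 0.1105]
eef_rot: [0.721, 0.693, 0.0, 0.0]
ft_force: [0.1, -0.2, -0.0]
width: 0.0346
grip_force: 0.0
```

```bash
python3 -c "
from h import *
s,t=st(); print(np.round(s['joint_positions'],2)); to(62,-167,26)
im=r.camera('wrist'); cv2.imwrite('pics/w4.png',im[:,:,::-1])"
```

```text
t 14.75 jig [  60.9 -171.3] z 110.5 toolx in jig deg 90.55 F [ 0.1 -0.2 -0. ] w 34.6
[ 0.75  0.5  -0.8   1.61  0.38  1.19 -0.17]
to 62 -167 26 [ 0.11 -0.43  8.45]
```

View pics/w4.png

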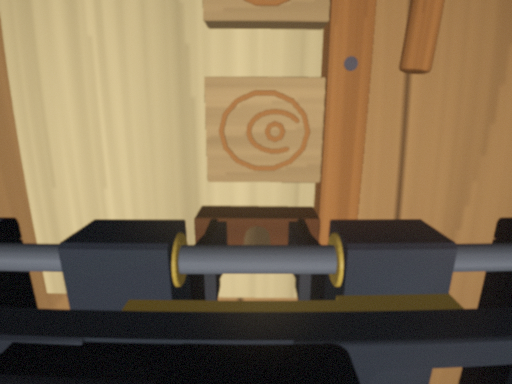

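The wrist view shows P1's −y edge at row 182, the cheek's front top edge at row ~205, and P1 beside the fence at column ~325. I'll compute the gap.

```bash
python3 -c "
from h import *
W=r.camera_info('wrist')
for n,u,z in (('P1 near',(265,182),.036),('P1 far',(265,77),.036),('P1 l',(207,150),.036),('P1 r',(324,150),.036),('fence foot edge top',(329,150),.04),('cheek front top',(256,206),.047),('cheek front top?',(256,219),.047)): print(n,w2j(onz(W,u,z)).round(1))"
```

```text
P1 near [  67.7 -155.5]
P1 far [ 66.9 -76.5]
P1 l [  22.5 -130.3]
P1 r [ 113.2 -129.9]
fence foot edge top [ 116.1 -129.4]
cheek front top [  60.6 -172. ]
cheek front top? [  60.6 -182.7]
```

Request:
arm_command --moves '[0.25, 0.3, 1, 0.5, 0, 0, 2, 0, 0, 0, 2, 0, 0, 0, 1.2, 0, 0, 0, 1, 0, 0, 0, 0.8, 0, 0, 0, 0.4, 0, 0, 0, 0, 0]'

```text
time: 15.47
ee_pos: [0.5958, -0.1238, 0.0259]
eef_rot: [0.725, 0.688, -0.0, -0.0]
ft_force: [-1.0, -0.4, -0.0]
width: 0.0347
grip_force: 0.0
```

```bash
python3 -c "
from h import *
st()"
```

```text
t 15.47 jig [  63.7 -168.4] z 25.9 toolx in jig deg 89.76 F [-1.  -0.4 -0. ] w 34.7
```

Request:
arm_command --moves '[0.3, 0, 0, 0, 0.3, 0, 0, 0, 0.4, 0, 0, 0, 0.4, 0, 0, 0, 0.4, 0, 0, 0, 0.4, 0, 0, 0, 0.4, 0, 0, 0, 0.4, 0, 0, 0, 0.4, 0, 0, 0, 0.4, 0, 0, 0, 0.4, 0, 0, 0, 0.4, 0, 0, 0]'

```text
time: 16.47
ee_pos: [0.5984, -0.0777, 0.0265]
eef_rot: [0.725, 0.689, -0.0, 0.0]
ft_force: [-0.4, -1.1, 1.0]
width: 0.0349
grip_force: 0.5
```

Request:
arm_command --moves '[0.4, 0, 0, 0, 0.4, 0, 0, 0, 0.4, 0, 0, 0, 0.4, 0, 0, 0, 0.4, 0, 0, 0, 0.4, 0, 0, 0, 0.4, 0, 0, 0, 0.4, 0, 0, 0, 0.4, 0, 0, 0, 0.4, 0, 0, 0, 0.4, 0, 0, 0, 0.4, 0, 0, 0]'

```text
time: 17.47
ee_pos: [0.6009, -0.0297, 0.0266]
eef_rot: [0.725, 0.689, -0.0, 0.0]
ft_force: [0.8, -1.1, 0.9]
width: 0.0347
grip_force: 0.6
```

```bash
python3 -c "
from h import *
st()
for n in ('scene','side'):
    im=r.camera(n); cv2.imwrite(f'pics/{n}2.png',im[:,:,::-1])
a=cv2.imread('pics/scene2.png')[145:280,182:362]; b=cv2.imread('pics/side2.png')[150:285,145:325]
cv2.imwrite('pics/c2.png',cv2.resize(np.hstack([a,b]),None,fx=2.2,fy=2.2,interpolation=cv2.INTER_CUBIC))"
```

```text
t 17.47 jig [ 64.2 -74.2] z 26.6 toolx in jig deg 89.79 F [ 0.8 -1.1  0.9] w 34.7
```

View pics/c2.png

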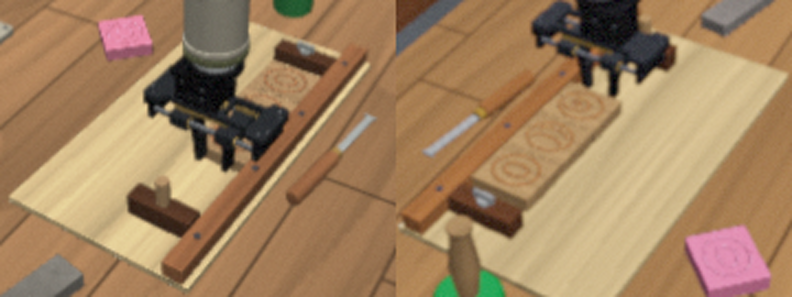

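The side view shows the panels in one straight row, about 20 mm short of the end block.

Request:
arm_command --moves '[0.3, 0, 0, 0, 0.3, 0, 0, 0, 0.3, 0, 0, 0, 0.3, 0, 0, 0, 0.3, 0, 0, 0, 0.2, 0, 0, 0, 0.15, 0, 0, 0, 0.15, 0, 0, 0, 0.15, 0, 0, 0, 0.15, 0, 0, 0]'

```text
time: 18.4
ee_pos: [0.6021, -0.0071, 0.0265]
eef_rot: [0.725, 0.688, -0.0, 0.0]
ft_force: [-0.8, -0.4, -0.7]
width: 0.0347
grip_force: 0.4
```

Request:
arm_command --moves '[0.1, 0, 0, 0, 0.1, 0, 0, 0, 0.1, 0, 0, 0, 0, 0, 0, 0]'

```text
time: 18.73
ee_pos: [0.6021, -0.0067, 0.0265]
eef_rot: [0.726, 0.688, -0.001, 0.001]
ft_force: [-1.4, -7.7, 1.7]
width: 0.0347
grip_force: 4.1
```

Contact at about 8 N, so the row is tight. I'll back off and nudge each panel once toward the fence with shut fingers to check it is flush.

Request:
arm_command --moves '[-0.3, 0, 0, 0, -1.2, 0, 0, 0, 0, -1, -3, 0, 0, -3, -2, 0, 1.5, -3, 0, 0, 2.5, -2.5, 0, 0, 2.6, 0, 0, 0, 0, 0, 2.5, 0, 0, 0, 2.5, 0, 0, 0.6, 0, 0, 0, 0.6, 0, 0, 0, 0.4, 0, 0]' --fingers 0

```text
time: 19.73
ee_pos: [0.5276, 0.0507, 0.0277]
eef_rot: [0.725, 0.688, 0.001, 0.0]
ft_force: [-0.2, -0.1, 0.5]
width: 0.0003
grip_force: 0.0
```

```bash
python3 -c "
from h import *
st()"
```

```text
t 19.73 jig [-12.8   2.6] z 27.7 toolx in jig deg 89.75 F [-0.2 -0.1  0.5] w 0.3
```

Request:
arm_command --moves '[0, 0.4, 0, 0, 0, 0.4, 0, 0, 0, 0.3, 0, 0, 0, 0.2, 0, 0, 0, 0.2, 0, 0, 0, 0.2, 0, 0, 0, 0, 0, 0]'

```text
time: 20.32
ee_pos: [0.5432, 0.05, 0.0266]
eef_rot: [0.725, 0.689, 0.0, 0.0]
ft_force: [0.5, 0.8, -0.2]
width: 0.0006
grip_force: 0.0
```

Request:
arm_command --moves '[0, 0.15, 0, 0, 0, 0.15, 0, 0, 0, 0.1, 0, 0, 0, 0, 0, 0]'

```text
time: 20.65
ee_pos: [0.5471, 0.0498, 0.0266]
eef_rot: [0.725, 0.689, 0.0, 0.0]
ft_force: [0.1, -0.1, -0.0]
width: 0.0005
grip_force: 0.0
```

Request:
arm_command --moves '[0, 0.1, 0, 0, 0, 0.1, 0, 0, 0, 0.1, 0, 0, 0, 0, 0, 0]'

```text
time: 20.98
ee_pos: [0.5501, 0.0496, 0.0266]
eef_rot: [0.725, 0.689, 0.0, 0.0]
ft_force: [-0.1, -0.6, 1.1]
width: 0.0003
grip_force: 0.0
```

Request:
arm_command --moves '[0, 0.1, 0, 0, 0, 0.1, 0, 0, 0, 0.1, 0, 0, 0, 0, 0, 0]'

```text
time: 21.32
ee_pos: [0.5521, 0.0495, 0.0263]
eef_rot: [0.725, 0.689, -0.001, -0.001]
ft_force: [-4.8, -0.3, 4.2]
width: 0.0003
grip_force: 2.5
```

Request:
arm_command --moves '[0, -0.6, 0, 0, 2, 0, 0, 0, 2.9, 0, 0, 0, 2.9, 0, 0, 0, 0, 0.2, 0, 0, 0, 0.1, 0, 0, 0, 0.1, 0, 0, 0, 0.1, 0, 0, 0, 0.1, 0, 0, 0, 0, 0, 0]'

```text
time: 22.15
ee_pos: [0.5558, 0.1263, 0.0262]
eef_rot: [0.726, 0.688, -0.001, -0.001]
ft_force: [-6.7, 0.2, 4.4]
width: 0.0005
grip_force: 3.2
```

```bash
python3 -c "
from h import *
st()"
```

```text
t 22.15 jig [11.7 79.5] z 26.2 toolx in jig deg 89.72 F [-6.7  0.2  4.4] w 0.5
```

P2 gives the same contact x (11.7), so it's flush too. Now P3.

Request:
arm_command --moves '[0, -0.6, 0, 0, 2, 0, 0, 0, 2.9, 0, 0, 0, 2.9, 0, 0, 0, 0, 0.2, 0, 0, 0, 0.1, 0, 0, 0, 0.1, 0, 0, 0, 0.1, 0, 0, 0, 0.1, 0, 0, 0, 0, 0, 0]'

```text
time: 22.98
ee_pos: [0.5595, 0.204, 0.0262]
eef_rot: [0.726, 0.688, -0.002, -0.001]
ft_force: [-8.7, 0.3, 5.0]
width: 0.0004
grip_force: 4.2
```

```bash
python3 -c "
from h import *
st()"
```

```text
t 22.98 jig [ 11.7 157.2] z 26.2 toolx in jig deg 89.72 F [-8.7  0.3  5. ] w 0.4
```

All three are flush. Next: up and over to behind the cheek post.

Request:
arm_command --moves '[0, -0.4, 0, 0, 0, -1, 0, 0, 0, 0, -3.5, 0, 0, 0, -3.5, 0, -1.5, 0.8, -3.2, 0, -3.9, 0.8, 0, 0, -3.9, 0.8, 0, 0, -3.9, 0.8, 0, 0, -3.9, 0.8, 0, 0, -3.9, 0.8, 0, 0, -3.9, 0.8, 0, 0, -3.9, 0.6, 0, 0]'

```text
time: 23.98
ee_pos: [0.5935, -0.0876, 0.1287]
eef_rot: [0.726, 0.688, -0.0, 0.001]
ft_force: [0.7, -0.5, 0.5]
width: 0.0004
grip_force: 0.0
```

```bash
python3 -c "
from h import *
st();to(60,-230,72)"
```

```text
t 23.98 jig [  59.7 -132.4] z 128.7 toolx in jig deg 89.71 F [ 0.7 -0.5  0.5] w 0.4
to 60 -230 72 [0.03 9.76 5.67]
```

Request:
arm_command --moves '[-3.4, 0, 0, 0, -3.4, 0, 0, 0, -3.2, 0, 0, 0, 0, 0, 3, 0, 0, 0, 2, 0, 0, 0, 1, 0, 0.5, 0, 0, 0, 0.4, 0, 0, 0, 0.3, 0, 0, 0, 0.3, 0, 0, 0, 0.3, 0, 0, 0, 0.3, 0, 0, 0]'

```text
time: 24.98
ee_pos: [0.5907, -0.1635, 0.0696]
eef_rot: [0.725, 0.689, 0.0, 0.001]
ft_force: [0.4, -2.0, 1.0]
width: 0.0004
grip_force: 0.7
```

Request:
arm_command --moves '[0.4, 0, 0, 0, 0.4, 0, 0, 0, 0.4, 0, 0, 0, 0.4, 0, 0, 0, 0.4, 0, 0, 0, 0.4, 0, 0, 0, 0.4, 0, 0, 0, 0.4, 0, 0, 0, 0.4, 0, 0, 0, 0.4, 0, 0, 0, 0.4, 0, 0, 0, 0.4, 0, 0, 0]'

```text
time: 25.98
ee_pos: [0.5924, -0.1153, 0.0686]
eef_rot: [0.725, 0.689, -0.0, 0.0]
ft_force: [1.0, -1.6, 1.0]
width: 0.0004
grip_force: 0.7
```

```bash
python3 -c "
from h import *
st();to(60,-75.5,72)"
```

```text
t 25.98 jig [  59.9 -160.2] z 68.6 toolx in jig deg 89.78 F [ 1.  -1.6  1. ] w 0.4
to 60 -75.5 72 [ 0.01 -8.47 -0.34]
```

Pushing with ~1–1.5 N drag, as expected.

Request:
arm_command --moves '[0.5, 0, 0, 0, 0.5, 0, 0, 0, 0.5, 0, 0, 0, 0.5, 0, 0, 0, 0.5, 0, 0, 0, 0.5, 0, 0, 0, 0.5, 0, 0, 0, 0.5, 0, 0, 0, 0.5, 0, 0, 0, 0.5, 0, 0, 0, 0.5, 0, 0, 0, 0.5, 0, 0, 0]'

```text
time: 26.98
ee_pos: [0.5954, -0.0553, 0.0685]
eef_rot: [0.725, 0.689, -0.0, -0.0]
ft_force: [-0.0, -1.2, 1.3]
width: 0.0005
grip_force: 0.5
```

Request:
arm_command --moves '[0.4, 0, 0, 0, 0.3, 0, 0, 0, 0.3, 0, 0, 0, 0.2, 0, 0, 0, 0.2, 0, 0, 0, 0.2, 0, 0, 0, 0.1, 0, 0, 0, 0.1, 0, 0, 0, 0.1, 0, 0, 0, 0, 0, 0, 0]'

```text
time: 27.82
ee_pos: [0.5965, -0.0366, 0.0686]
eef_rot: [0.725, 0.689, 0.0, 0.0]
ft_force: [0.2, -1.7, -1.2]
width: 0.0008
grip_force: 0.3
```

```bash
python3 -c "
from h import *
st();to(60,-75.5,72)"
```

```text
t 27.82 jig [ 60.2 -81.4] z 68.6 toolx in jig deg 89.79 F [ 0.2 -1.7 -1.2] w 0.8
to 60 -75.5 72 [-0.02 -0.59 -0.34]
```

Request:
arm_command --moves '[0.2, 0, 0, 0, 0.1, 0, 0, 0, 0.1, 0, 0, 0, 0.1, 0, 0, 0, 0, 0, 0, 0]'

```text
time: 28.23
ee_pos: [0.5968, -0.0315, 0.0686]
eef_rot: [0.725, 0.689, 0.0, 0.0]
ft_force: [-0.8, -0.6, -0.5]
width: 0.0006
grip_force: 0.3
```

Request:
arm_command --moves '[0.05, 0, 0, 0, 0.05, 0, 0, 0, 0, 0, 0, 0]'

```text
time: 28.48
ee_pos: [0.5968, -0.0308, 0.0686]
eef_rot: [0.725, 0.689, 0.0, 0.0]
ft_force: [-0.2, -1.0, 0.2]
width: -0.0
grip_force: 0.4
```

Request:
arm_command --moves '[0.05, 0, 0, 0, 0.05, 0, 0, 0, 0, 0, 0, 0]'

```text
time: 28.73
ee_pos: [0.5968, -0.0302, 0.0685]
eef_rot: [0.725, 0.688, -0.0, 0.0]
ft_force: [-0.5, -2.0, 0.0]
width: 0.0005
grip_force: 0.9
```

Request:
arm_command --moves '[0.05, 0, 0, 0, 0.05, 0, 0, 0, 0, 0, 0, 0]'

```text
time: 28.98
ee_pos: [0.5969, -0.03, 0.0685]
eef_rot: [0.725, 0.688, -0.001, 0.0]
ft_force: [-1.4, -5.2, 0.6]
width: 0.0008
grip_force: 2.3
```

Request:
arm_command --moves '[0.05, 0, 0, 0, 0.02, 0, 0, 0, 0, 0, 0, 0]'

```text
time: 29.23
ee_pos: [0.5968, -0.03, 0.0685]
eef_rot: [0.726, 0.688, -0.001, 0.001]
ft_force: [-1.8, -7.7, 0.5]
width: 0.0005
grip_force: 3.1
```

Request:
arm_command --moves '[0.05, 0, 0, 0, 0.04, 0, 0, 0, 0, 0, 0, 0, 0, 0, 0, 0]'

```text
time: 29.57
ee_pos: [0.5969, -0.0299, 0.0686]
eef_rot: [0.726, 0.688, -0.001, 0.001]
ft_force: [-2.1, -9.8, 1.7]
width: 0.0005
grip_force: 4.3
```

Request:
arm_command --moves '[0, 0, 0, 0, 0, 0, 0, 0, 0, 0, 0, 0, 0, 0, 0, 0]'

```text
time: 29.9
ee_pos: [0.5969, -0.0299, 0.0685]
eef_rot: [0.726, 0.688, -0.001, 0.001]
ft_force: [-1.9, -8.9, 2.3]
width: 0.0005
grip_force: 4.3
```

Request:
arm_command --moves '[0.04, 0, 0, 0, 0, 0, 0, 0, 0, 0, 0, 0, 0, 0, 0, 0, 0, 0, 0, 0, 0, 0, 0, 0, 0, 0, 0, 0, 0, 0, 0, 0, 0, 0, 0, 0]'

```text
time: 30.65
ee_pos: [0.5969, -0.0299, 0.0685]
eef_rot: [0.726, 0.688, -0.001, 0.001]
ft_force: [-2.4, -10.8, 2.2]
width: 0.0005
grip_force: 4.8
```

Request:
arm_command --moves '[-0.1, 0, 0, 0, -0.2, 0, 0, 0, -0.5, 0, 0, 0, -1, 0, 0, 0, -2, 0, 0, 0, -2, 0, -2, 0, -2, 0, -3, 0, -3, 0, -2, 0, -3.5, 0, 0, 0, -3.5, 0, 0, 0, -3, 0, 0, 0, 0, 0, 0, 0]'

```text
time: 31.65
ee_pos: [0.5844, -0.2436, 0.138]
eef_rot: [0.728, 0.685, -0.001, 0.001]
ft_force: [0.4, -0.8, 0.0]
width: 0.0003
grip_force: 0.0
```

```bash
python3 -c "
from h import *
st()
for n in ('scene','side'):
    im=r.camera(n); cv2.imwrite(f'pics/{n}3.png',im[:,:,::-1])
a=cv2.imread('pics/scene3.png')[145:280,202:362]; b=cv2.imread('pics/side3.png')[150:285,145:305]
cv2.imwrite('pics/c3.png',cv2.resize(np.hstack([a,b]),None,fx=2.5,fy=3.5,interpolation=cv2.INTER_CUBIC))"
```

```text
t 31.65 jig [  58.  -288.7] z 138.0 toolx in jig deg 89.24 F [ 0.4 -0.8  0. ] w 0.3
```

View pics/c3.png

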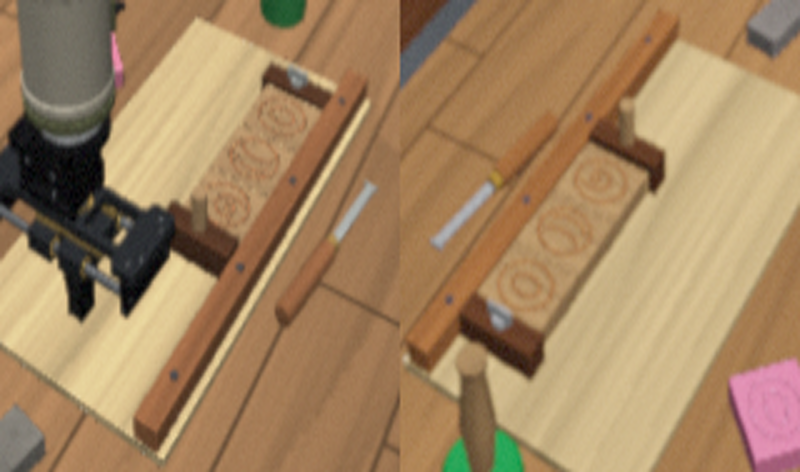

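Both views show the row closed between the end block and the cheek and flush with the fence. The tool is clear and the bystanders look unmoved.

```bash
python3 -c "
from bench import r
print(r.close_job())"
```

```text
the job is handed in; nothing more can be done
None
```

The job is handed in: the three panels lie flush against the fence in one tight row against the end block, the cheek was pressed on them at about 10 N and left in contact, and the robot touched none of the other items; the arm finished at about 32 s.

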